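# Clear the charger panel, fit the D-bore knob and keep its switch pressed

### The job

Clear the two printed-plastic offcuts off the charger's top panel into the scrap bin. Then take the loose pointer knob, turn it so that its D-shaped bore matches the D-shaped shaft on the panel, push it fully onto the shaft, and keep pressing it so that the spring-loaded shaft stays all the way down: your program finishes while the gripper is still holding the knob pressed down. Leave the standing four-cell pack, the round cap and the barrel plug between robot and charger where they are.

Things in the scene. Friction and masses are not known exactly. Their poses are not given: they have to be found in the camera images.
- charger: Grey charger, fixed box 170 (x) x 230 (y) x 60 mm high; its flat top is the control panel. Origin: centre of its underside, on the bench; z up; at yaw 0 its x points away from the robot. The shaft stands at x -20 mm, y 0. At x over 45 mm stand a display (4 mm high) and a cradle with a fixed red cell (20 mm high); the rest of the panel is bare but for shaft and offcuts.
- shaft_tip (a point): Centre of the top end of the bare aluminium D-shaft, 20 mm above the panel (80 mm above the bench) when not pressed; moves with the shaft. Shaft vertical, 10 mm diameter, with one flat 2 mm from its axis over its whole length; this frame's +x points out of the flat (as the charger's +x). Top 2 mm chamfered. It cannot turn.
- shaft (a joint): How far the shaft is pushed down, in m: 0 = up, 0.004 = fully down on its stop. A spring pushes it up: 1.5 N to start it moving, 4.5 N at 2 mm, 7.5 N at 4 mm. It springs back when let go.
- knob: Grey pointer knob, about 40 g, upright on the bench, bore down. From above a 36 mm disc cut by two parallel flat sides 24 mm apart across y (grip these, full height), with a pointed nose on +x reaching 24 mm from the axis; a black line on top points to the nose. 30 mm high. Origin: centre of its underside, z up; pushed fully on, it is 6 mm above the panel (2 mm with shaft fully down).
- knob_roof (a point): Centre of the roof of the knob's bore, 14 mm above the knob's underside, axes as knob. The bore is D-shaped, open below, with 0.7 mm clearance all round the shaft and a chamfered mouth; its flat is on the +x (nose) side, so the nose must point the way the shaft's flat faces. Fully on, the shaft tip touches this point.
- offcut_l: Black printed-plastic offcut, L-shaped, lying on the panel: foot 26 (x) x 44 (y) x 8 mm, with an upright rib 12 mm thick, 26 mm wide and 22 mm high in all, centred at y = +16 mm. Grip it across x (26 mm), at the rib or at the middle. About 25 g. Origin: centre of its underside, z up.
- offcut_b: Black printed-plastic offcut, a block 24 (x) x 36 (y) x 20 mm high with bevelled top edges at its y ends, lying on the panel. Grip it across x (24 mm). About 25 g. Origin: centre of its underside, z up.
- bin: Scrap bin: open grey plastic box, fixed to the bench, 150 (x) x 140 (y) x 80 mm high, walls 4 mm, empty. Origin: centre of its underside, on the bench. It stands on one side (left or right) of the charger and the knob lies on the other.
- pack: Bystander: pack of four red cells in a black holder, 50 x 50 x 70 mm, standing upright on the left beyond the knob's or bin's place. Origin: centre of its underside.
- plug_a: Bystander: black barrel plug lying between robot and charger, 13 mm thick, 66 mm long along its x. Origin under its body.
- round_cap: Bystander: round grey cap without nose or flat sides, 34 mm diameter, 16 mm high, on the right beyond the knob's or bin's place. It is not the knob. Origin: centre of its underside.

How it is judged (in metres and radians):
On the way, in this order (a step that is already met when the one before it is completed fails the run):
1. both offcuts lie in the scrap bin, let go (x of offcut_l in the frame of bin between -0.072 and 0.072 m and y of offcut_l in the frame of bin between -0.067 and 0.067 m and z of each of offcut_l, offcut_b in the frame of bin below 0.065 m and contact force between each of offcut_l, offcut_b and the fingers below 0.1 N and linear speed of each of offcut_l, offcut_b below 0.05 m/s and x of offcut_b in the frame of bin between -0.072 and 0.072 m and y of offcut_b in the frame of bin between -0.067 and 0.067 m), for 0.2 s.
2. the knob is fully on the D-shaft (z of shaft_tip in the frame of knob above 0.0115 m and horizontal distance between shaft_tip and knob below 0.0025 m and angle between the x axis of knob and the x axis of shaft_tip, either way round below 0.22 rad and angle between knob's own z axis and vertical below 0.1 rad), for 0.2 s.
At the end, for the whole second after the job is handed in: Offcuts still and let go, inside the bin below its rim. Shaft tip at least 11.5 mm into the knob's 14 mm bore, within 2.5 mm sideways, axes within 0.22 rad, knob tilted under 0.1 rad. Fingers push on the knob (over 1.5 N) and hold the shaft down by more than 2 mm (all of step 1 and all of step 2 and value of joint shaft above 0.002 m and contact force between the fingers and knob above 1.5 N); the arm keeps its last pose, push and grip.
It fails at once if a bystander is moved by more than 30 mm (distance of any of pack, plug_a, round_cap from where it was at the start of the episode above 0.03 m).
It also fails if it takes over 72 s, if anything falls off the work surface, if the arm or the gripper's body presses on something with over 40 N, if the wrist force passes 120 N, or if a joint passes its speed limit or range.

### The arm

A 6-joint arm with a two-finger parallel gripper is mounted at the origin on the work surface. World frame = base frame: x ahead of the robot, y to its left, z up, the work surface at z = 0. Lengths are in m, angles in degrees, forces in N, time in s.
With the tool pointing down it reaches from about 0.4 to 0.825 m from the base axis. Payload 7 kg.
Tool frame: the origin (TCP) lies on the centre line of the jaws, within the pads' length; the fingertips stand 19 mm ahead of it and the grasp point (between the pads) is the TCP (r.tip_extent is the distance from the TCP to the fingertips, in m); z points along the fingers, y is the line along which they close (so a half turn about z gives the same grasp; the last joint's range is limited). The gripper opens to 88 mm and grips with 3 to 60 N. Pads are 19 mm wide; open, the fingers measure 130 mm over their backs; the gripper's body (78 mm by 193 mm) begins 47 mm behind the grasp point.
Start: joints at [-56.431, 20.546, 0.682, 0, -70.136, -16.507], TCP at [0.198, -0.645, 0.246] pointing down, gripper open.
Joint ranges: [-176.03, 176.03], [-82.01, 121.73], [-58.28, 71.71], [-173.87, 95.51], [-174.79, -0.11], [-173.66, 173.66]. Speed limits (degrees/s): [136.94, 136.94, 172.46, 180, 180, 180].

### API

Orientations are given as [roll, pitch, yaw] about the fixed x, y, z axes, in that order (R = Rz(yaw) Ry(pitch) Rx(roll)).
In Python, from plant import r gives the robot as it stands. The module is installed in compiled form; this text tells all that it offers.
- The arm moves only by the tool jog_arm, never from a script. Its argument "deltas" is a list that holds one entry, the list of rows, each a list of 5 numbers: the opening, from -1 (shut) to 1 (fully open), then the shift along the world's x, y, z in cm, then the turn about the world's z in rad. In form: [[[claw, dx, dy, dz, turn], ...]]. A call has 1 to 8 rows; each row shifts and turns the commanded pose from where the row before left it; what a row does not reach is not made up. A row lasts 1/8 s, in which the tool goes at most 62.5 mm and 10.7 degrees, less where a joint would pass 70% of its speed; a pose out of reach is approached as far as the arm can. A call with a gripper value outside its range is refused whole. The fingers move at their own pace and stop on an object; "force" is the grip in N (left out, the last holds). Time passes only in rows, so rows that do not move let the fingers close. It gives the time, the measured TCP pose, the force, the opening and the grip force at its end, in the units of the state.
- r.get_state(): the state, without advancing time (a new reading comes with each control period).
- r.capture(name): name is "scene" or "side" or "wrist"; returns the picture (480x640x3 uint8, blue, green, red); there is no depth.
- r.camera_info(name): a dict with "fx", "fy", "cx", "cy" (pixels), "view" (4x4, takes a point from world to camera coordinates). Camera axes: x right, y up, looking along -z (the intrinsics and any distortion apply to the point x, -y, -z); pixel columns grow to the right and rows downward; lengths in m; the calibration is good to about 2 mm. A picture is of the moment at which its call begins: read the wrist's pose just before it. camera_info takes no time and is no camera call; for the wrist camera it gives the pose at the moment of the call.
- r.close_job(): hands the job in; it is judged then, once.
The state is a dict: "time_s": time; "joints": joint angles; "qd": joint speeds; "joint_torque": joint torques, N m; "tcp_pos": TCP position; "eef_rot": TCP orientation; "contact_force": force on the tool from outside, world axes, zero at the start; "moment": the same for the moment, N m; "gripper_width": finger opening in m; "gripper_force": force on a finger pad.
Only numpy, scipy, OpenCV 4.12 (cv2) and the standard library are available. Lean on these libraries where they do the work, as an engineer would, in place of code of your own. Each camera call takes 0.05 s, during which the arm holds its last target. There are 200 camera calls.

## Working session

There is one attempt and no reset: what is moved stays moved. The work goes in short steps, Python scripts to look and compute and a tool call to move; the robot and the scene stay as the last step left them, time stands still between calls to the robot, and variables do not carry over. Pictures are saved under pics/ and viewed, at most 10 in all, crops included, and the job is handed in when it is done.

Besides the shell and the picture viewer there is one more tool, called after "Request:" as name(argument=value, ...) on one line, values as JSON. jog_arm: Moves the arm, as the interface text tells. Its arguments: {"type":"object","properties":{"deltas":{"type":"array"},"force":{"type":"number"}},"required":["deltas"]}

```bash
mkdir -p pics; python3 - <<'E'
from plant import r
import cv2
s=r.get_state();print({k:(s[k]) for k in('time_s','tcp_pos','eef_rot','gripper_width','contact_force')})
for n in('scene','side'):
    im=r.capture(n);cv2.imwrite(f'pics/{n}0.png',im)
    i=r.camera_info(n);print(n,i)
E
```

```text
{'time_s': 0.0, 'tcp_pos': array([ 0.19787752, -0.64485694,  0.24461698]), 'eef_rot': array([ 1.79903231e+02, -9.15977740e-03, -1.62947364e+02]), 'gripper_width': 0.08777817407115163, 'contact_force': array([ 1.00523855,  0.62585304, -0.03814331])}
scene {'fx': 453.70063770069805, 'fy': 453.70063770069805, 'cx': 325.14751501200493, 'cy': 220.48061977800344, 'view': array([[-0.50469914,  0.86325178, -0.00866861,  0.26688046],
       [-0.44853835, -0.25363138,  0.8570207 ,  0.17294497],
       [ 0.73762601,  0.43642581,  0.51520907, -1.26061456],
       [ 0.        ,  0.        ,  0.        ,  1.        ]])}
side {'fx': 551.5359421387764, 'fy': 551.5359421387764, 'cx': 306.16634529861625, 'cy': 241.97373059979444, 'view': array([[ 0.70609829, -0.70803133, -0.01080935, -0.36844172],
       [ 0.45158246,  0.43848656,  0.7770475 , -0.30361324],
       [-0.54543423, -0.55355322,  0.62934914, -0.70662011],
       [ 0.        ,  0.        ,  0.        ,  1.        ]])}
```

View pics/scene0.png

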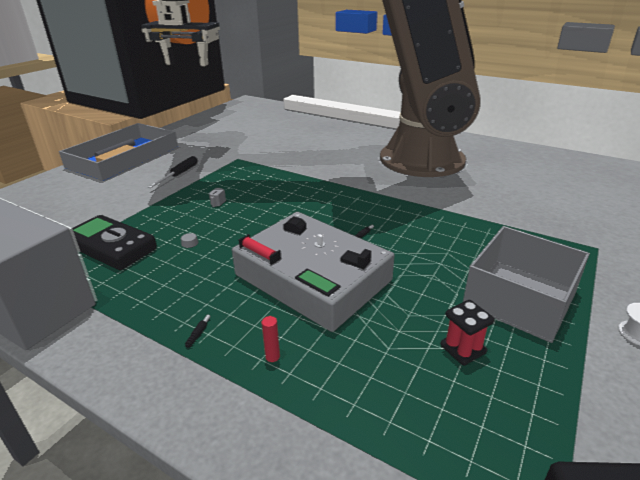

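View pics/side0.png

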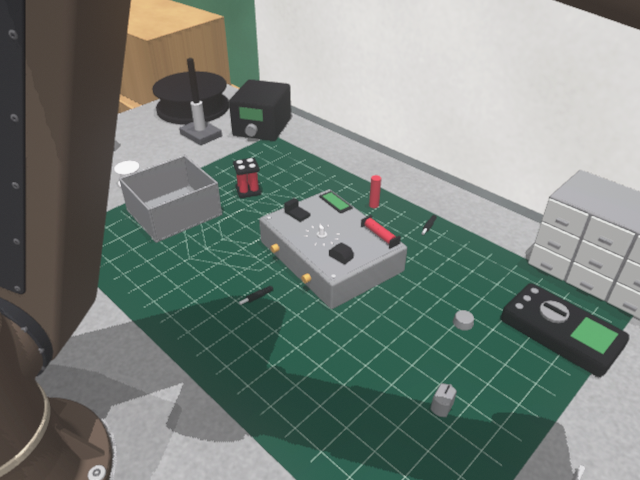

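The scene view shows the charger around (315,260), with the shaft at (320,240), the block at (294,226) and the L at (356,258). The bin is at (530,280) on the robot's left and the knob at (217,197) on the right. The side view shows the shaft at (322,233), the L at (297,210), the block at (342,253), the knob at (444,398), the cap at (464,320) and the bin at (170,195).

```bash
cat > h.py <<'E'
import numpy as np, cv2
from plant import r
def ray(info,px):
    V=info['view'];R=V[:3,:3];o=-R.T@V[:3,3]
    d=R.T@np.array([(px[0]-info['cx'])/info['fx'],-(px[1]-info['cy'])/info['fy'],-1.]);return o,d/np.linalg.norm(d)
def onz(info,px,z):
    o,d=ray(info,px);return o+d*(z-o[2])/d[2]
def proj(info,p):
    c=info['view'][:3,:3]@np.asarray(p)+info['view'][:3,3]
    return np.array([info['cx']+info['fx']*c[0]/-c[2],info['cy']-info['fy']*c[1]/-c[2]])
def tri(i1,p1,i2,p2):
    (o1,d1),(o2,d2)=ray(i1,p1),ray(i2,p2)
    A=np.stack([d1,-d2],1);t=np.linalg.lstsq(A,o2-o1,rcond=None)[0]
    a,b=o1+d1*t[0],o2+d2*t[1];return (a+b)/2,np.linalg.norm(a-b)
E
python3 - <<'E'
from h import *
np.set_printoptions(precision=3,suppress=True)
S,D=r.camera_info('scene'),r.camera_info('side')
for n,a,b in[('shaft',(320,237),(322,230)),('block',(294,226),(342,253)),('L',(356,258),(297,210)),('knob',(218,192),(445,390)),('cap',(188,238),(464,316))]: print(n,*tri(S,a,D,b))
# charger top corners
print('scene top',[onz(S,p,.06)[:2] for p in[(295,213),(392,259),(333,301),(235,252)]])
print('side top',[onz(D,p,.06)[:2] for p in[(262,223),(331,277),(405,246),(330,193)]])
print('bin rim scene',[onz(S,p,.08)[:2] for p in[(506,228),(588,257),(552,309),(470,265)]])
print('bin rim side',[onz(D,p,.08)[:2] for p in[(185,158),(219,187),(150,212),(122,183)]])
print('plug',[onz(S,p,.006)[:2] for p in[(372,227)]],[onz(D,p,.006)[:2] for p in[(243,300),(271,290)]])
print(r.camera_info('wrist'))
cv2.imwrite('pics/s_crop.png',cv2.resize(cv2.imread('pics/scene0.png')[180:340,190:430],None,fx=3.3,fy=3.3,interpolation=cv2.INTER_CUBIC))
E
```

```text
shaft [0.579 0.018 0.072] 0.003117103052723439
block [ 0.562 -0.047  0.066] 0.0012573743585186196
L [0.596 0.098 0.067] 0.0009139030666448216
knob [ 0.474 -0.318  0.028] 0.005542609454899881
cap [ 0.631 -0.255  0.012] 0.000247053744493334
scene top [array([ 0.512, -0.078]), array([0.56 , 0.147]), array([0.699, 0.113]), array([ 0.673, -0.093])]
side top [array([0.529, 0.122]), array([ 0.51 , -0.071]), array([ 0.659, -0.109]), array([0.689, 0.099])]
bin rim scene [array([0.402, 0.294]), array([0.428, 0.424]), array([0.586, 0.391]), array([0.541, 0.268])]
bin rim side [array([0.55 , 0.391]), array([0.531, 0.25 ]), array([0.39 , 0.276]), array([0.405, 0.401])]
plug [array([0.405, 0.04 ])] [array([0.406, 0.037]), array([0.456, 0.021])]
{'fx': 344.2297877072333, 'fy': 344.2297877072333, 'cx': 312.96972379375165, 'cy': 241.94116099262197, 'view': array([[-0.294,  0.956,  0.002,  0.674],
       [-0.926, -0.284, -0.249,  0.03 ],
       [-0.237, -0.075,  0.969, -0.39 ],
       [ 0.   ,  0.   ,  0.   ,  1.   ]])}
```

View pics/s_crop.png

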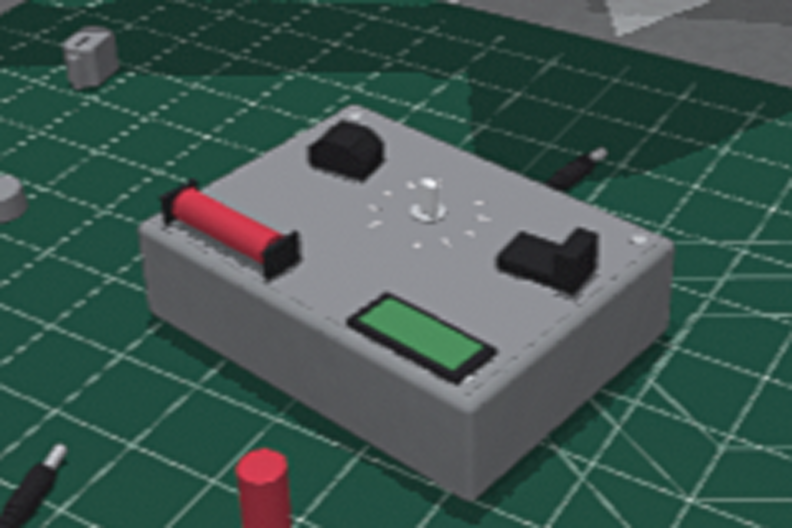

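The crop shows block and L both aligned roughly with the charger, which has a yaw of about -8°. The L's rib is on the robot's left. Next I go over the knob, then over the charger, for wrist views.

Request:
jog_arm(deltas=[[[1, 3, 4, 0.7, 0.14], [1, 3, 4, 0.7, 0.14], [1, 3, 4, 0.7, 0.14], [1, 3, 4, 0.7, 0.14], [1, 3, 4, 0.7, 0.14], [1, 3, 4, 0.7, 0.14], [1, 3, 4, 0.7, 0.14], [1, 0, 0, 0, 0.14]]])

```text
time_s: 1.1
tcp_pos: [0.4099, -0.3629, 0.295]
eef_rot: [-179.9, 0.0, -98.3]
contact_force: [-0.1, -0.4, -0.7]
gripper_width: 0.0874
gripper_force: 0.0
```

Request:
jog_arm(deltas=[[[1, 0, 0, 0, 0], [1, 0, 0, 0, 0]]])

```text
time_s: 1.35
tcp_pos: [0.4076, -0.3655, 0.2942]
eef_rot: [180.0, 0.0, -99.0]
contact_force: [0.1, -0.0, 0.8]
gripper_width: 0.0878
gripper_force: 0.0
```

```bash
python3 - <<'E'
from h import *
import pickle
s=r.get_state();i=r.camera_info('wrist');im=r.capture('wrist');cv2.imwrite('pics/wk.png',im);pickle.dump(i,open('wk.pkl','wb'))
print(s['tcp_pos'],s['eef_rot'],s['joints'])
print('knob px',proj(i,(.474,-.318,.03)),'blk',proj(i,(.562,-.047,.07)))
E
```

```text
[ 0.40763254 -0.36548592  0.2942215 ] [ 1.79963886e+02  1.24184956e-02 -9.89759820e+01] [-2.13753716e+01  6.87244841e+00 -1.10678061e+01 -4.59683917e-03
 -7.20976836e+01  1.24008081e+01]
knob px [265.05248228 258.22144866] blk [234.29111242 471.8298926 ]
```

View pics/wk.png

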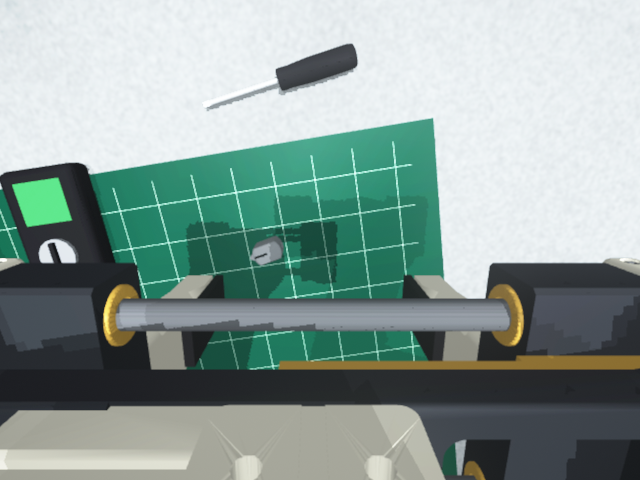

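The knob's top is at about (267,251), with the line pointing to lower left. The gripper hides rows below about 270, so for the charger I'll place the TCP on its far +y side.

Request:
jog_arm(deltas=[[[1, 2, 5.5, 0.8, 0], [1, 2, 5.5, 0.8, 0], [1, 2, 5.5, 0.8, 0], [1, 2, 5.5, 0.8, 0], [1, 2, 5.5, 0.8, 0], [1, 2, 5.5, 0.8, 0], [1, 2, 5.5, 0.8, 0], [1, 2, 5.5, 0.8, 0]]])

```text
time_s: 2.4
tcp_pos: [0.5685, 0.0759, 0.3589]
eef_rot: [-180.0, -0.0, -98.9]
contact_force: [2.0, -0.6, 0.2]
gripper_width: 0.0875
gripper_force: 0.0
```

Request:
jog_arm(deltas=[[[1, 1, 5.5, 0, 0], [1, 0, 5.5, 0, 0], [1, 0, 0, 0, 0], [1, 0, 0, 0, 0]]])

```text
time_s: 2.9
tcp_pos: [0.5781, 0.1842, 0.3582]
eef_rot: [180.0, -0.0, -98.8]
contact_force: [-0.6, -0.1, -0.9]
gripper_width: 0.0876
gripper_force: 0.0
```

```bash
python3 - <<'E'
from h import *
import pickle
s=r.get_state();i=r.camera_info('wrist');im=r.capture('wrist');cv2.imwrite('pics/wc.png',im);pickle.dump(i,open('wc.pkl','wb'))
print(s['tcp_pos'],s['eef_rot'],s['joints'],s['qd'])
g=cv2.cvtColor(im,cv2.COLOR_BGR2GRAY)
m=((g<70)&(im.max(2).astype(int)-im.min(2)<25)).astype(np.uint8)
n,l,st,c=cv2.connectedComponentsWithStats(m)
for k in range(1,n):
    if st[k,4]>150: print(st[k],c[k])
for nme,p in[('shaft',(.579,.018,.08)),('blk',(.562,-.047,.08)),('L',(.596,.098,.075))]:print(nme,proj(i,p))
E
```

```text
[0.5781141  0.18424543 0.35815761] [ 1.79968473e+02 -4.07010878e-02 -9.88411729e+01] [ 3.61086248e+01  1.13028234e+01  2.42388490e+00  6.61017434e-03
 -8.11721288e+01 -4.49508262e+01] [-1.04835165 -0.92202051 -0.21098352  0.1662792  -0.09526503  0.42087832]
[288   1  22  19 301] [298.62790698  10.35548173]
[ 85  26  37  25 412] [103.21359223  38.70145631]
[382  64  38  10 328] [402.2347561   68.36585366]
[    0   261   640   219 47844] [326.89158515 386.20936795]
[ 402  263  238   98 9429] [555.72139145 307.17912822]
[182 330  32  37 773] [194.35705045 344.37645537]
[413 331  32  30 698] [431.13180516 343.38825215]
shaft [288.75295881  62.65044712]
blk [294.16093282  -6.97326713]
L [286.35814574 140.01052833]
```

View pics/wc.png

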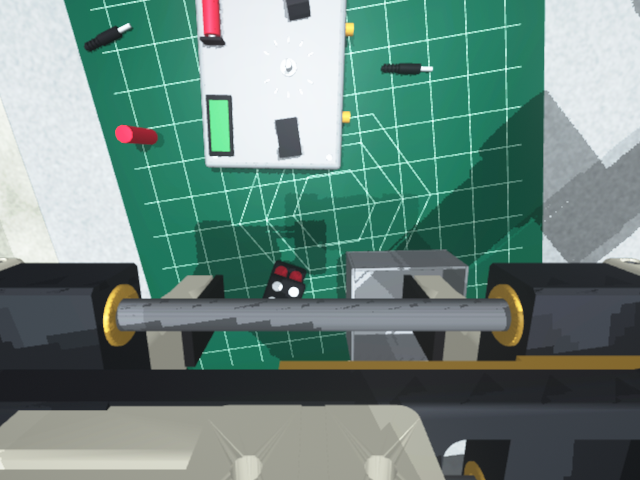

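The wrist view shows the shaft at (289,68), the L at (289,138) slightly turned, and the block cut off at (298,8). The panel's near corners are at (206,165) and (341,167), and the bin is at lower right.

```bash
python3 - <<'E'
from h import *
import pickle
np.set_printoptions(precision=4,suppress=True)
i=pickle.load(open('wc.pkl','rb'));im=cv2.imread('pics/wc.png')
g=cv2.cvtColor(im,cv2.COLOR_BGR2GRAY)
m=np.zeros_like(g);m[105:163,262:325]=(g[105:163,262:325]<110)
c=max(cv2.findContours(m,0,2)[0],key=cv2.contourArea);print(cv2.boundingRect(c),cv2.contourArea(c),cv2.minAreaRect(c))
q=cv2.boxPoints(cv2.minAreaRect(c));
for z in(.06,.068,.082):
    P=np.array([onz(i,p,z)[:2] for p in q]);print(z,P.mean(0),[np.linalg.norm(P[k]-P[k-1]) for k in range(4)],[np.degrees(np.arctan2(*(P[k]-P[k-1])[::-1])) for k in range(4)])
print(g[112:163:3,262:318:4])
print('shaft tip',onz(i,(289,67),.08))
# panel rectangle: bright low-saturation
hsv=cv2.cvtColor(im,cv2.COLOR_BGR2HSV);w=np.zeros_like(g);w[:175,190:360]=((hsv[...,1]<40)&(hsv[...,2]>120))[:175,190:360]
for row in(20,40,60,80,100,130,150):
    xs=np.where(w[row])[0];print(row,xs.min(),xs.max(),onz(i,(xs.min(),row),.06)[:2],onz(i,(xs.max(),row),.06)[:2])
for col in(220,260,300,330):
    ys=np.where(w[:,col])[0];print(col,ys.max(),onz(i,(col,ys.max()),.06)[:2])
E
```

```text
(276, 118, 25, 39) 726.0 ((288.0723571777344, 137.19940185546875), (37.59248352050781, 21.711719512939453), 84.0938491821289)
0.06 [0.5944 0.0947] [np.float64(0.04373201032813087), np.float64(0.026078129508834324), np.float64(0.043661589883049176), np.float64(0.026763928268844585)] [np.float64(-94.09284077433625), np.float64(176.7963420033405), np.float64(86.80560966936449), np.float64(-3.06417550005881)]
0.068 [0.5939 0.0951] [np.float64(0.04293116993631466), np.float64(0.02560057498305372), np.float64(0.04286203906233681), np.float64(0.026273815085376948)] [np.float64(-94.09284077433605), np.float64(176.79634200334053), np.float64(86.80560966936457), np.float64(-3.06417550005881)]
0.082 [0.5931 0.0958] [np.float64(0.04152969925063634), np.float64(0.024764854562937387), np.float64(0.041462825126090175), np.float64(0.025416117014308386)] [np.float64(-94.09284077433605), np.float64(176.79634200334053), np.float64(86.8056096693645), np.float64(-3.064175500058832)]
[[244 244 244 245 245 245 245 245 245 245 245 245 245 245]
 [244 244 244 245 245 245 245 245 246 245 245 245 245 245]
 [243
[... 623 characters left out ...]
 83 225 243 244 244]
 [242 243 243 243 142  81  82  83  82  83 225 243 244 244]
 [242 242 242 243 160  81  81  82  81  81 200 243 243 244]
 [242 242 242 242 180 110 124 166 169 213 243 243 243 243]
 [241 242 242 242 209 229 242 243 243 243 243 243 243 243]]
shaft tip [0.5795 0.0224 0.08  ]
20 197 345 [ 0.674  -0.0455] [ 0.5096 -0.0202]
40 198 344 [ 0.6776 -0.0257] [ 0.5134 -0.0003]
60 199 343 [ 0.6813 -0.0053] [0.5172 0.02  ]
80 200 342 [0.6852 0.0156] [0.5212 0.0409]
100 202 342 [0.6879 0.0372] [0.524  0.0625]
130 203 341 [0.6946 0.0705] [0.5297 0.0959]
150 205 340 [0.6976 0.0936] [0.534  0.1189]
220 166 [0.6836 0.1152]
260 167 [0.6348 0.124 ]
300 168 [0.586  0.1327]
330 168 [0.5492 0.1384]
```

L: centre (0.594, 0.095), yaw -3.6°, size 43x26 mm as given. The charger's yaw is -9.8°. I move above the L's rib and look again for the block and shaft.

Request:
jog_arm(deltas=[[[0.4, 0.4, -1.9, -2.8, 0.023], [0.4, 0.4, -1.9, -2.8, 0.023], [0.4, 0.4, -1.9, -2.8, 0.023], [0.4, 0.5, -2, -2.8, 0.023], [0.4, 0, 0, 0, 0], [0.4, 0, 0, 0, 0]]])

```text
time_s: 3.7
tcp_pos: [0.5956, 0.107, 0.2478]
eef_rot: [-179.9, 0.0, -93.6]
contact_force: [0.6, 0.2, 0.2]
gripper_width: 0.0614
gripper_force: 0.0
```

```bash
python3 - <<'E'
from h import *
import pickle
np.set_printoptions(precision=4,suppress=True)
s=r.get_state();i=r.camera_info('wrist');im=r.capture('wrist');cv2.imwrite('pics/wb.png',im);pickle.dump(i,open('wb.pkl','wb'))
print(s['tcp_pos'],s['eef_rot'],s['qd'])
for nme,p in[('shaft',(.579,.018,.08)),('blk',(.562,-.047,.08)),('L',(.594,.095,.068))]:print(nme,proj(i,p))
g=cv2.cvtColor(im,cv2.COLOR_BGR2GRAY)
for c in cv2.findContours(((g<110)&(im.max(2).astype(int)-im.min(2)<25)).astype(np.uint8),0,2)[0]:
    if cv2.contourArea(c)>150 and cv2.boundingRect(c)[1]<255:
        R=cv2.minAreaRect(c);q=cv2.boxPoints(R);P=np.array([onz(i,p,.075)[:2] for p in q])
        print(R,P.mean(0),[(round(float(np.linalg.norm(P[k]-P[k-1])),4),round(float(np.degrees(np.arctan2(*(P[k]-P[k-1])[::-1]))),1)) for k in range(2)])
E
```

```text
[0.5956 0.107  0.2478] [-179.9153    0.0203  -93.6096] [ 0.9035 -0.3484  0.7543  0.0097  0.0633  0.1386]
shaft [326.0263 125.5546]
blk [343.0288  38.5153]
L [313.8854 214.0516]
((314.4999694824219, 214.99998474121094), (28.999996185302734, 49.99999237060547), 0.0) [0.5935 0.0951] [(0.0271, -3.5), (0.0464, -94.1)]
((227.7305145263672, 189.92813110351562), (32.344451904296875, 75.08735656738281), 3.2397005558013916) [0.6701 0.068 ] [(0.0298, -6.9), (0.0676, -101.0)]
((458.0548400878906, 133.006103515625), (48.7003059387207, 11.926606178283691), 6.340191841125488) [0.4653 0.0309] [(0.0427, -9.6), (0.0097, -95.2)]
((228.43902587890625, 85.54878234863281), (31.693851470947266, 8.503228187561035), 6.34019136428833) [ 0.6586 -0.0192] [(0.0264, -9.5), (0.0066, -104.5)]
((88.71232604980469, 61.232879638671875), (15.215349197387695, 51.7321891784668), 69.44395446777344) [ 0.7712 -0.0447] [(0.0111, -80.6), (0.044, -165.8)]
((344.3264465332031, 42.24412155151367), (51.61675262451172, 30.985387802124023), 85.60128784179688) [ 0.5606 -0.0453] [(0.0378, -88.0), (0.0247, -179.7)]
```

View pics/wb.png

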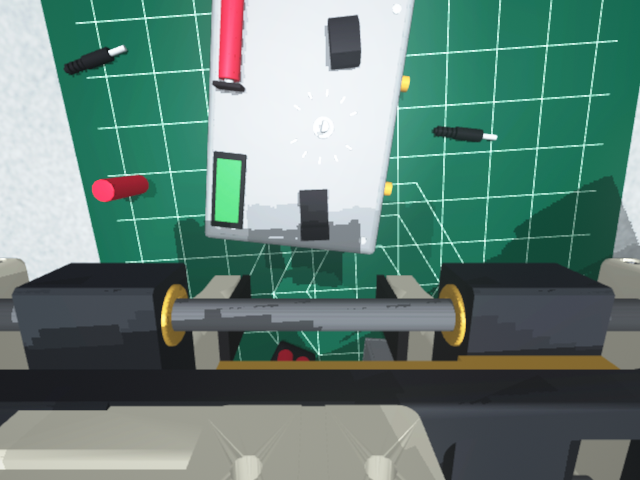

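The view confirms the L at (314,215), the shaft at (323,126) and the block at (344,42). The L's long axis lines up with the tool, so I descend and grip.

Request:
jog_arm(deltas=[[[0.4, 0, 0, -4, 0], [0.4, 0, 0, -4, 0], [0.4, -0.1, 0, -4, 0], [0.4, 0, 0, -3, 0], [0.4, 0, 0, -1.4, 0], [0.4, 0, 0, 0, 0]]], force=20)

```text
time_s: 4.5
tcp_pos: [0.5942, 0.1081, 0.0827]
eef_rot: [180.0, -0.0, -93.5]
contact_force: [-0.7, -0.2, 0.6]
gripper_width: 0.0612
gripper_force: 0.0
```

Request:
jog_arm(deltas=[[[-1, 0, 0, 0, 0], [-1, 0, 0, 0, 0], [-1, 0, 0, 0, 0], [-1, 0, 0, 0, 0], [-1, 0, 0, 0, 0], [-1, 0, 0, 0, 0]]])

```text
time_s: 5.25
tcp_pos: [0.5942, 0.1078, 0.0829]
eef_rot: [-180.0, 0.0, -93.5]
contact_force: [-1.3, -0.3, 5.0]
gripper_width: 0.0259
gripper_force: 20.0
```

Gripped at 26 mm. I lift, and refine the bin position from the earlier views.

Request:
jog_arm(deltas=[[[-1, 0, 0, 3, 0], [-1, 0, 0, 4, 0], [-1, -0.5, 2, 4, 0], [-1, -2, 4, 2, 0], [-1, -2, 4, 0, 0]]])

```text
time_s: 5.88
tcp_pos: [0.5494, 0.209, 0.2145]
eef_rot: [-179.8, 0.1, -93.5]
contact_force: [1.7, 0.0, -0.4]
gripper_width: 0.0258
gripper_force: 20.0
```

```bash
python3 - <<'E'
from h import *
import pickle
np.set_printoptions(precision=4,suppress=True)
i=pickle.load(open('wc.pkl','rb'));b=pickle.load(open('wb.pkl','rb'))
print([onz(i,p,.08)[:2] for p in[(347,253),(447,251)]])
S,D=r.camera_info('scene'),r.camera_info('side')
for p,q in [((506,228),(150,212)),((588,257),(122,183)),((552,309),(185,158)),((470,265),(219,187))]: print(tri(S,p,D,q))
s=r.get_state();print(s['tcp_pos'],s['gripper_width'])
print('shaft',onz(b,(323,126),.08),onz(b,(323,126),.07))
E
```

```text
[array([0.5436, 0.2446]), array([0.4188, 0.2613])]
(array([0.3944, 0.2905, 0.0728]), np.float64(0.006889426347258329))
(array([0.4131, 0.4236, 0.0687]), np.float64(0.0058841786600691))
(array([0.5603, 0.3973, 0.068 ]), np.float64(0.015259712144728642))
(array([0.5366, 0.2641, 0.0736]), np.float64(0.008226553858726504))
[0.5494 0.209  0.2145] 0.02575450661651138
shaft [0.5816 0.0182 0.08  ] [0.5813 0.0175 0.07  ]
```

Bin centre is about (0.481, 0.33). I carry the L to its left half and release it low inside.

Request:
jog_arm(deltas=[[[-1, -2.1, 5.2, 0, 0], [-1, -2.1, 5.2, 0, 0], [-1, -2, 5.1, -1, 0], [-1, 0, 0, -4, 0], [-1, 0, 0, -4, 0], [-1, 0, 0, -4, 0], [-1, 0, 0, -1, 0], [-1, 0, 0, 0, 0]]])

```text
time_s: 6.88
tcp_pos: [0.4872, 0.3627, 0.0726]
eef_rot: [180.0, -0.1, -93.5]
contact_force: [0.4, 0.2, 0.6]
gripper_width: 0.026
gripper_force: 20.0
```

Request:
jog_arm(deltas=[[[0.1, 0, 0, 0, 0], [0.1, 0, 0, 0, 0], [0.1, 0, 0, 0, 0], [0.1, 0, 0, 1, 0], [0.1, 0, 0, 4, 0], [0.1, 0, 0, 5, 0]]])

```text
time_s: 7.62
tcp_pos: [0.4867, 0.3622, 0.1736]
eef_rot: [179.9, -0.1, -93.5]
contact_force: [0.3, 1.0, -0.1]
gripper_width: 0.0481
gripper_force: 0.0
```

Request:
jog_arm(deltas=[[[0.3, 1.25, -5.2, 1, 0.013], [0.3, 1.25, -5.2, 1, 0.013], [0.3, 1.25, -5.2, 1, 0.013], [0.3, 1.25, -5.2, 1, 0.013], [0.3, 1.25, -5.2, 1, 0.013], [0.3, 1.25, -5.2, 0, 0.013], [0.3, 0, 0, 0, 0], [0.3, 0, 0, 0, 0]]])

```text
time_s: 8.62
tcp_pos: [0.5621, 0.0505, 0.2232]
eef_rot: [-180.0, 0.0, -89.1]
contact_force: [0.3, 0.6, -0.4]
gripper_width: 0.0571
gripper_force: 0.0
```

```bash
python3 - <<'E'
from h import *
import pickle
np.set_printoptions(precision=4,suppress=True)
s=r.get_state();i=r.camera_info('wrist');im=r.capture('wrist');cv2.imwrite('pics/wb2.png',im);pickle.dump(i,open('wb2.pkl','wb'))
print(s['tcp_pos'],s['eef_rot'],s['qd'])
a,b=proj(i,(.5606,-.045,.075)),proj(i,(.58,.016,.08));print(a,b)
g=cv2.cvtColor(im,cv2.COLOR_BGR2GRAY)
for c in cv2.findContours(((g<110)&(im.max(2).astype(int)-im.min(2)<25)).astype(np.uint8),0,2)[0]:
    if cv2.pointPolygonTest(c,tuple(map(float,a)),False)>0:
        R=cv2.minAreaRect(c);q=cv2.boxPoints(R);print(R)
        for z in(.06,.07,.08):
            P=np.array([onz(i,p,z)[:2] for p in q]);print(z,P.mean(0),P.tolist(),[(round(float(np.linalg.norm(P[k]-P[k-1])),4),round(float(np.degrees(np.arctan2(*(P[k]-P[k-1])[::-1]))),1)) for k in range(2)])
x,y=int((a[0]+b[0])/2)-100,int((a[1]+b[1])/2)-75
x,y=max(x,0),max(y,0);print(x,y)
cv2.imwrite('pics/wb2c.png',cv2.resize(im[y:y+150,x:x+200],None,fx=4,fy=4,interpolation=cv2.INTER_NEAREST))
E
```

```text
[0.5621 0.0505 0.2232] [-179.9614    0.0188  -89.0873] [ 1.364   0.194  -0.0843 -0.0343  0.1641 -0.0123]
[316.6462 116.159 ] [291.4912 194.2782]
((317.0, 113.0), (48.0, 30.0), 90.0)
0.06 [ 0.5602 -0.0486] [[0.5727731084154157, -0.067079833642506], [0.5484107973260172, -0.06748926632422224], [0.547267011720562, -0.03017809645029257], [0.57244350584418, -0.029754921621199408]] [(0.0373, -89.5), (0.0244, -179.0)]
0.07 [ 0.5603 -0.0476] [[0.5724497224141045, -0.06541902994780076], [0.5488947136768776, -0.06581489511673907], [0.5477888300917305, -0.029740118419588124], [0.5721310419975884, -0.02933096648157673]] [(0.0361, -89.5), (0.0236, -179.0)]
0.08 [ 0.5604 -0.0465] [[0.5721263364127934, -0.06375822625309552], [0.5493786300277379, -0.0641405239092559], [0.548310648462899, -0.02930214038888368], [0.5718185781509966, -0.028907011341954045]] [(0.0349, -89.5), (0.0228, -179.0)]
204 80
```

View pics/wb2c.png

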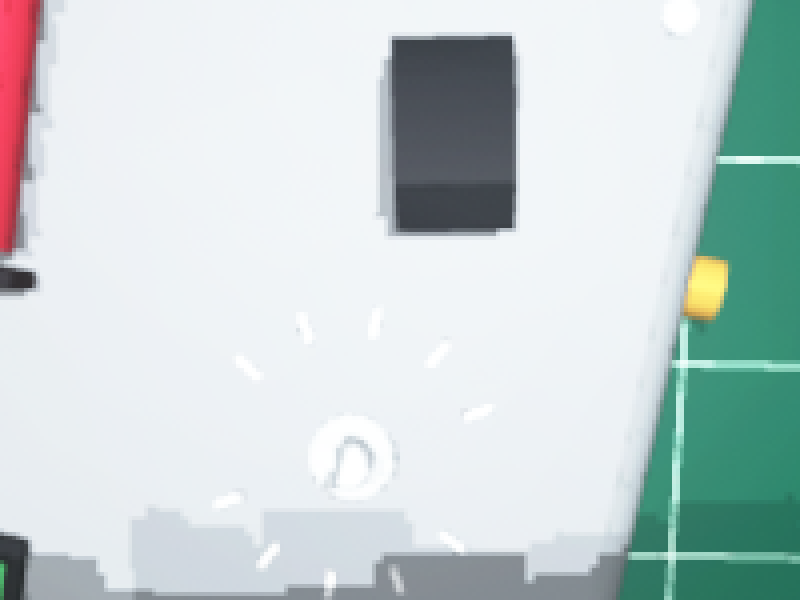

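The block's top face is centred at crop (455,110). Cast, it gives centre (0.560,-0.048), size 36x24 mm as given, yaw about 0°. The shaft tip shows a D with its flat towards +x at crop (348,461), giving about (0.580, 0.017). Next I grip the block.

Request:
jog_arm(deltas=[[[0.3, -0.1, -4.9, -1, 0.004], [0.3, 0, -4.9, -2, 0.004], [0.3, 0, 0, -4, 0], [0.3, 0, 0, -4, 0], [0.3, 0, 0, -3, 0], [0.3, 0, 0, -0.1, 0], [-1, 0, 0, 0, 0], [-1, 0, 0, 0, 0]]])

```text
time_s: 9.68
tcp_pos: [0.5612, -0.0466, 0.082]
eef_rot: [-180.0, 0.0, -88.5]
contact_force: [0.0, -0.6, -0.2]
gripper_width: 0.0422
gripper_force: 0.0
```

Request:
jog_arm(deltas=[[[-1, 0, 0, 0, 0], [-1, 0, 0, 0, 0], [-1, 0, 0, 0, 0], [-1, 0, 0, 0, 0]]])

```text
time_s: 10.18
tcp_pos: [0.5611, -0.0472, 0.0818]
eef_rot: [-180.0, 0.0, -88.6]
contact_force: [-0.7, 1.5, 4.7]
gripper_width: 0.0242
gripper_force: 20.0
```

```bash
python3 - <<'E'
from h import *
import pickle
b=pickle.load(open('wb2.pkl','rb'))
print('tip',onz(b,(290.9,195.6),.08),'disk',onz(b,(292,194.3),.061))
E
```

```text
tip [0.58048171 0.01708516 0.08      ] disk [0.58070209 0.01823403 0.061     ]
```

Request:
jog_arm(deltas=[[[-1, 0, 0, 4, 0], [-1, 0, 0, 5, 0], [-1, -0.5, 2, 4, 0], [-1, -1.3, 5.5, 0, 0], [-1, -1.3, 5.5, 0, 0], [-1, -1.3, 5.5, 0, 0], [-1, -1.3, 5.5, 0, 0], [-1, -1.3, 5.5, 0, 0]]])

```text
time_s: 11.18
tcp_pos: [0.4903, 0.2493, 0.2116]
eef_rot: [-180.0, 0.0, -88.6]
contact_force: [0.3, 0.4, 0.6]
gripper_width: 0.0241
gripper_force: 20.0
```

Request:
jog_arm(deltas=[[[-1, -1.3, 5.4, -2, 0], [-1, 0, 0, -4, 0], [-1, 0, 0, -4, 0], [-1, 0, 0, -3.3, 0], [-1, 0, 0, 0, 0], [-1, 0, 0, 0, 0]]])

```text
time_s: 11.92
tcp_pos: [0.4787, 0.3022, 0.0797]
eef_rot: [-179.9, 0.0, -88.5]
contact_force: [0.3, 0.6, 0.0]
gripper_width: 0.024
gripper_force: 20.0
```

Request:
jog_arm(deltas=[[[0.1, 0, 0, 0, 0], [0.1, 0, 0, 0, 0], [0.1, 0, 0, 0, 0], [0.1, 0, 0, 3, 0], [0.3, 0, 0, 5, 0], [0.3, 1, -3, 5, 0], [0.3, 1.5, -5.5, 2, 0], [0.3, 1.5, -5.5, 0, 0]]])

```text
time_s: 12.92
tcp_pos: [0.5191, 0.1611, 0.2313]
eef_rot: [-179.8, 0.1, -88.5]
contact_force: [1.3, 0.7, -1.2]
gripper_width: 0.0571
gripper_force: 0.0
```

```bash
python3 - <<'E'
from h import *
import pickle
np.set_printoptions(precision=4,suppress=True)
s=r.get_state();print(s['tcp_pos'])
a=cv2.resize(r.capture('scene')[215:345,430:610],None,fx=2.2,fy=2.2,interpolation=cv2.INTER_CUBIC)
b=cv2.resize(cv2.imread('pics/wk.png')[225:275,240:295],None,fx=7,fy=7,interpolation=cv2.INTER_NEAREST)
h=max(a.shape[0],b.shape[0]);p=lambda x:cv2.copyMakeBorder(x,0,h-x.shape[0],0,0,cv2.BORDER_CONSTANT)
cv2.imwrite('pics/mix.png',np.hstack([p(a),p(b)]));print(a.shape,b.shape)
E
```

```text
[0.5191 0.1611 0.2313]
(286, 396, 3) (350, 385, 3)
```

View pics/mix.png

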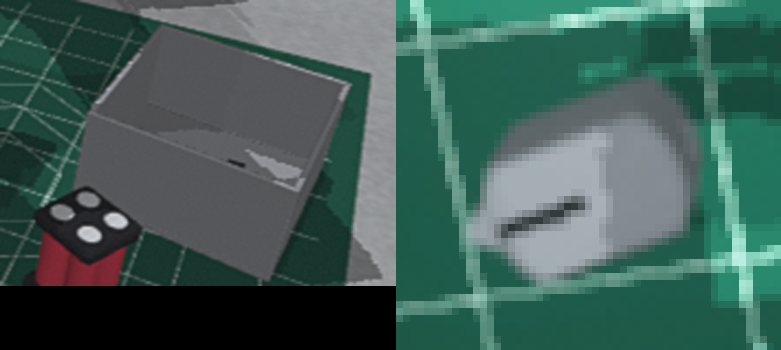

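The bin crop shows black offcut plastic inside at (235,163). The knob crop shows the line running from about (583,204) to (500,232), with the nose at the left.

```bash
python3 - <<'E'
from h import *
import pickle
np.set_printoptions(precision=4,suppress=True)
i=pickle.load(open('wk.pkl','rb'))
f=lambda x,y:(240+(x-396)/7,225+y/7)
t=lambda x,y,z=.03:onz(i,f(x,y),z)[:2]
A,B=t(500,232),t(583,204);d=A-B;print(A,B,np.linalg.norm(d),np.degrees(np.arctan2(d[1],d[0])))
n=t(470,222);print('nose',n)
# flat edges of the top: edge1 (495,160)->(600,130); edge2 (540,278)->(685,245)
for e in((t(510,150),t(600,127)),(t(545,280),t(680,247))):
    d2=e[0]-e[1];print('edge',np.degrees(np.arctan2(d2[1],d2[0])),e)
u=d/np.linalg.norm(d);print('axis from nose',n-u*.024)
D=r.camera_info('side');im=r.capture('side');g=cv2.cvtColor(im,cv2.COLOR_BGR2GRAY)
c=np.array([.481,.33]);a=np.radians(-10);X=np.array([np.cos(a),np.sin(a)]);Y=np.array([-X[1],X[0]])
m=np.zeros_like(g);cv2.fillPoly(m,[np.int32([proj(D,[*(c+sx*.065*X+sy*.06*Y),.006]) for sx,sy in((1,1),(1,-1),(-1,-1),(-1,1))])],1)
n_,l,st,ce=cv2.connectedComponentsWithStats(((g<55)&(im.max(2).astype(int)-im.min(2)<25)&(m>0)).astype(np.uint8))
print([(st[k].tolist(),onz(D,ce[k],.01)[:2]) for k in range(1,n_) if st[k,4]>15])
E
```

```text
[ 0.4863 -0.32  ] [ 0.471  -0.3228] 0.015533854090762396 10.225878348831412
nose [ 0.4911 -0.3226]
edge 5.742704473018685 (array([ 0.4817, -0.3343]), array([ 0.4655, -0.336 ]))
edge 5.3341459695325675 (array([ 0.4802, -0.3102]), array([ 0.4557, -0.3124]))
axis from nose [ 0.4675 -0.3269]
[([164, 196, 12, 6, 29], array([0.4906, 0.3833]))]
```

Knob: centre about (0.468,-0.323), yaw about 7°, flats 24 mm apart as given. I turn the tool to yaw -173° and look again from a spot beyond the knob.

Request:
jog_arm(deltas=[[[0.3, 0.9, -5, 0.2, -0.15], [0.3, 0.9, -5, 0.2, -0.15], [0.3, 0.9, -5, 0.2, -0.15], [0.3, 0.9, -5, 0.2, -0.15], [0.3, 0.9, -5, 0, -0.15], [0.3, 0.9, -5, 0, -0.15], [0.3, 0.9, -5, 0, -0.15], [0.3, 0.8, -5, 0, -0.15]]])

```text
time_s: 14.02
tcp_pos: [0.5893, -0.2396, 0.2366]
eef_rot: [-180.0, 0.0, -157.6]
contact_force: [0.1, 0.8, -0.3]
gripper_width: 0.0569
gripper_force: 0.0
```

Request:
jog_arm(deltas=[[[0.3, 0, -4, 0, -0.14], [0.3, 0, -4, 0, -0.14], [0.3, 0, 0, 0, 0], [0.3, 0, 0, 0, 0]]])

```text
time_s: 14.52
tcp_pos: [0.5889, -0.3179, 0.2363]
eef_rot: [180.0, -0.0, -173.3]
contact_force: [-0.7, 0.2, 0.1]
gripper_width: 0.0569
gripper_force: 0.0
```

```bash
python3 - <<'E'
from h import *
import pickle
s=r.get_state();i=r.camera_info('wrist');im=r.capture('wrist');cv2.imwrite('pics/wk2.png',im);pickle.dump(i,open('wk2.pkl','wb'))
print(s['tcp_pos'],s['eef_rot'],s['joints'])
a=proj(i,(.47,-.323,.03));print(a)
x,y=[max(0,int(v)) for v in a-[50,37]];print(x,y)
cv2.imwrite('pics/wk2c.png',cv2.resize(im[y:y+75,x:x+100],None,fx=8,fy=8,interpolation=cv2.INTER_NEAREST))
E
```

```text
[ 0.58893361 -0.31794635  0.23629545] [ 1.79978180e+02 -1.99348774e-02 -1.73325395e+02] [-1.17180866e+01  2.03419097e+01 -8.37858177e-01 -1.54572460e-02
 -6.88460343e+01 -7.16017307e+01]
[322.77739091  96.2380891 ]
272 59
```

View pics/wk2c.png

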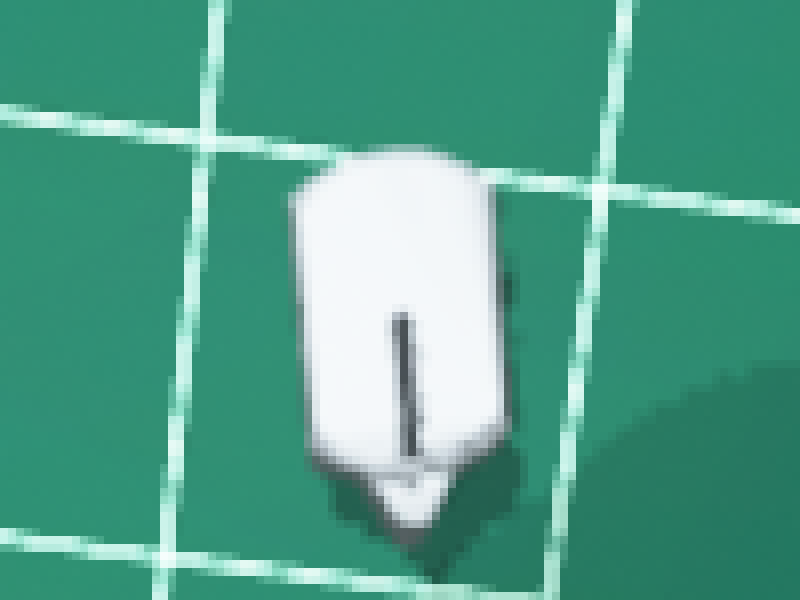

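The knob's top is clearly visible: flats from (295,195) to (312,440) and (492,185) to (508,425), rear arc at y = 148, nose pointing down to (412,540).

```bash
python3 - <<'E'
from h import *
import pickle
np.set_printoptions(precision=4,suppress=True)
i=pickle.load(open('wk2.pkl','rb'))
t=lambda x,y,z=.03:onz(i,(272+x/8,59+y/8),z)[:2]
ang=[]
for a,b in(((295,200),(311,430)),((492,190),(508,425)),((402,315),(410,455))):
    d=t(*b)-t(*a);ang.append(np.degrees(np.arctan2(d[1],d[0])))
print(ang)
y=np.radians(np.mean(ang[:2]));u=np.array([np.cos(y),np.sin(y)]);v=np.array([-u[1],u[0]])
e=[(t(*p)@v) for p in((295,200),(311,430),(492,190),(508,425))];print(e)
back=t(400,148)@u;vc=(np.mean(e[:2])+np.mean(e[2:]))/2
C=u*(back+.018)+v*vc;print('C',C,'from nose tip(z~.02)',(t(412,530,.02)@u)-.024-back-.018)
E
```

```text
[np.float64(10.867422917544816), np.float64(11.79179068269788), np.float64(10.61733352634771)]
[np.float64(-0.4210949041153259), np.float64(-0.42129759338770467), np.float64(-0.39830209161393254), np.float64(-0.3980949720078267)]
C [ 0.472  -0.3233] from nose tip(z~.02) -0.0009292582669501552
```

Knob refined to (0.4715, -0.3233), yaw 11°. I go over it, descend and grip.

Request:
jog_arm(deltas=[[[0.3, -3.9, -0.2, -2, 0.026], [0.3, -3.9, -0.2, -2, 0.026], [0.3, -3.9, -0.1, -2, 0.026], [0.3, 0, 0, -4, 0], [0.3, 0, 0, -4, 0], [0.3, 0, 0, -4, 0], [0.3, 0, 0, -2, 0], [0.3, 0, 0, 0, 0]]], force=40)

```text
time_s: 15.58
tcp_pos: [0.4714, -0.322, 0.0355]
eef_rot: [179.9, -0.1, -168.8]
contact_force: [0.6, -0.1, 1.2]
gripper_width: 0.0572
gripper_force: 0.0
```

Request:
jog_arm(deltas=[[[0.3, 0, -0.1, -1.1, 0], [0.3, 0, 0, 0, 0], [-1, 0, 0, 0, 0], [-1, 0, 0, 0, 0], [-1, 0, 0, 0, 0], [-1, 0, 0, 0, 0], [-1, 0, 0, 0, 0], [-1, 0, 0, 0, 0]]])

```text
time_s: 16.58
tcp_pos: [0.4721, -0.3243, 0.0257]
eef_rot: [-180.0, 0.0, -168.9]
contact_force: [-1.1, 1.2, 2.2]
gripper_width: 0.0237
gripper_force: 40.0
```

Request:
jog_arm(deltas=[[[-1, 0, 0, 4, 0], [-1, 0, 0, 5, 0], [-1, 0, 0, 4, 0], [-1, 0, 0, 0, 0], [-1, 0, 0, 0, 0]]])

```text
time_s: 17.2
tcp_pos: [0.4716, -0.324, 0.155]
eef_rot: [180.0, -0.0, -168.9]
contact_force: [-0.4, 0.3, -1.4]
gripper_width: 0.024
gripper_force: 40.0
```

Knob gripped at 24 mm and lifted. I carry it near the shaft, turn it to the charger's yaw, and remeasure the shaft from this new camera side to cancel camera bias.

Request:
jog_arm(deltas=[[[-1, 2.5, 4.7, 1.5, -0.053], [-1, 2.5, 4.7, 1.5, -0.053], [-1, 2.5, 4.7, 1.5, -0.053], [-1, 2.5, 4.7, 1, -0.052], [-1, 2.5, 4.7, 1, -0.052], [-1, 2.5, 4.7, 1, -0.052], [-1, 2.5, 4.7, 0, -0.05], [-1, 0, 0, 0, 0]]])

```text
time_s: 18.2
tcp_pos: [0.6477, 0.0078, 0.2277]
eef_rot: [-179.9, -0.2, 170.3]
contact_force: [-1.0, -0.4, -0.5]
gripper_width: 0.0237
gripper_force: 40.0
```

Request:
jog_arm(deltas=[[[-1, 0, 0, 0, 0], [-1, 0, 0, 0, 0]]])

```text
time_s: 18.45
tcp_pos: [0.6464, 0.0037, 0.2298]
eef_rot: [-180.0, -0.1, 170.1]
contact_force: [0.0, 0.6, -0.5]
gripper_width: 0.0234
gripper_force: 40.0
```

```bash
cat > sh.py <<'E'
from h import *
import pickle,sys
np.set_printoptions(precision=4,suppress=True)
def disk(im,i,p0=(.5806,.0178)):
    g=cv2.cvtColor(im,cv2.COLOR_BGR2GRAY);a=proj(i,(*p0,.06));x,y=[int(v) for v in a]
    w=g[y-30:y+30,x-30:x+30];bg=np.median(w)
    m=(w.astype(int)>bg+5).astype(np.uint8)
    n,l,st,c=cv2.connectedComponentsWithStats(m)
    B=[(st[k,4],c[k]+[x-30,y-30]) for k in range(1,n) if st[k,4]>=3]
    B.sort(key=lambda t:-t[0]);return a,bg,w.max(),B
def report(im,i):
    a,bg,mx,B=disk(im,i);print('pred',a,'bg',bg,mx)
    for ar,c in B[:9]:print(ar,c,onz(i,c,.06)[:2])
E
python3 - <<'E'
from sh import *
s=r.get_state();i=r.camera_info('wrist');im=r.capture('wrist');cv2.imwrite('pics/ws.png',im);pickle.dump(i,open('ws.pkl','wb'))
print(s['tcp_pos'],s['eef_rot'],s['qd'])
report(im,i)
report(cv2.imread('pics/wb2.png'),pickle.load(open('wb2.pkl','rb')))
E
```

```text
[0.6464 0.0037 0.2298] [-179.9649   -0.0739  170.1456] [-0.2651 -0.5715  0.2297  0.1414 -0.0223 -0.0782]
pred [316.5752 153.1943] bg 234.0 255
332 [316.0663 153.3946] [0.5807 0.0173]
223 [292.3587 130.0717] [0.5582 0.0006]
18 [288.5    170.6667] [ 0.5911 -0.009 ]
17 [333.     124.8824] [0.56   0.0355]
12 [343.9167 137.5833] [0.5718 0.0431]
11 [343.6364 170.1818] [0.5989 0.0388]
10 [301.5 181. ] [0.6018 0.0007]
10 [332.2 181.1] [0.6065 0.0274]
6 [286.5 154. ] [ 0.5768 -0.0081]
pred [292.1851 193.6708] bg 241.0 255
280 [291.2286 193.6536] [0.5814 0.0178]
24 [313.     168.3333] [ 0.5628 -0.0042]
21 [265.7143 171.6667] [ 0.6034 -0.0007]
15 [316.5333 214.9333] [0.559  0.0362]
14 [270.8571 218.2143] [0.5995 0.0399]
7 [280.7143 164.    ] [ 0.5905 -0.0073]
6 [320.5 184. ] [0.556 0.009]
5 [296.8 163.4] [ 0.5767 -0.0081]
5 [262.4 204.2] [0.6068 0.0275]
```

Shaft axis from two camera sides, using disk and tick-ring midpoints: (0.581, 0.0177), agreeing within 1 mm. I go above it.

Request:
jog_arm(deltas=[[[-1, -2.5, 0.5, -2, 0], [-1, -2.5, 0.5, -2, 0], [-1, -1.5, 0.4, -3, 0], [-1, 0, 0, -3, 0], [-1, 0, 0, 0, 0], [-1, 0, 0, 0, 0], [-1, 0, 0, 0, 0], [-1, 0, 0, 0, 0]]])

```text
time_s: 19.5
tcp_pos: [0.5826, 0.0187, 0.1315]
eef_rot: [180.0, 0.1, 170.2]
contact_force: [1.1, 0.1, 0.4]
gripper_width: 0.0237
gripper_force: 40.0
```

```bash
cat > av.py <<'E'
from h import *
P=[];F=[]
for k in range(5):
    im=r.capture('side');s=r.get_state();P.append([*s['tcp_pos'],s['eef_rot'][2]]);F.append(s['contact_force'])
print(s['time_s'],np.mean(P,0).round(4),np.std(P,0).round(4),np.mean(F,0).round(1),s['gripper_width'])
E
python3 av.py
```

```text
19.75 [5.822000e-01 1.880000e-02 1.310000e-01 1.701899e+02] [0.0001 0.     0.0002 0.0027] [ 0.2  0.6 -0.7] 0.024013156359182723
```

Request:
jog_arm(deltas=[[[-1, -0.1, -0.1, -1, 0], [-1, 0, 0, -1, 0], [-1, 0, 0, -0.3, 0], [-1, 0, 0, -0.3, 0], [-1, 0, 0, -0.2, 0], [-1, 0, 0, 0, 0]]])

```text
time_s: 20.5
tcp_pos: [0.5811, 0.0177, 0.1025]
eef_rot: [-180.0, 0.0, 170.2]
contact_force: [-0.5, -0.7, -0.2]
gripper_width: 0.0238
gripper_force: 40.0
```

```bash
python3 av.py
```

```text
20.75 [5.812000e-01 1.780000e-02 1.027000e-01 1.701928e+02] [0.     0.     0.     0.0021] [ 0.1  0.3 -0. ] 0.023697710896944505
```

There is no force 3 mm below the shaft-top height, so the bore has taken the shaft. I continue down in steps.

Request:
jog_arm(deltas=[[[-1, 0, 0, -0.2, 0], [-1, 0, 0, -0.2, 0], [-1, 0, 0, -0.2, 0], [-1, 0, 0, -0.1, 0], [-1, 0, 0, 0, 0]]])

```text
time_s: 21.38
tcp_pos: [0.5812, 0.0178, 0.0955]
eef_rot: [180.0, 0.0, 170.2]
contact_force: [1.9, 0.3, -1.6]
gripper_width: 0.0238
gripper_force: 40.0
```

```bash
python3 av.py
```

```text
21.625 [5.812000e-01 1.780000e-02 9.550000e-02 1.701905e+02] [0.     0.     0.     0.0013] [ 1.6  0.  -1.3] 0.023958745471278395
```

Request:
jog_arm(deltas=[[[-1, 0.04, 0, -0.2, 0], [-1, 0, 0, -0.2, 0], [-1, 0, 0, -0.2, 0], [-1, 0, 0, -0.1, 0], [-1, 0, 0, 0, 0], [-1, 0, 0, 0, 0]]])

```text
time_s: 22.38
tcp_pos: [0.5814, 0.0177, 0.0888]
eef_rot: [-180.0, 0.0, 170.2]
contact_force: [-1.5, 0.4, 5.2]
gripper_width: 0.0238
gripper_force: 40.0
```

```bash
python3 av.py
```

```text
22.625 [5.814000e-01 1.770000e-02 8.890000e-02 1.701958e+02] [0.     0.     0.     0.0016] [-1.9  0.9  5.2] 0.023281569690599965
```

Force and height agree: 5.2 N is about 2.5 mm of spring travel. I press on to the stop.

Request:
jog_arm(deltas=[[[-1, 0, 0, -0.1, 0], [-1, 0, 0, -0.07, 0], [-1, 0, 0, 0, 0], [-1, 0, 0, 0, 0], [-1, 0, 0, 0, 0], [-1, 0, 0, 0, 0]]])

```text
time_s: 23.38
tcp_pos: [0.5814, 0.0177, 0.0875]
eef_rot: [180.0, 0.0, 170.2]
contact_force: [-2.2, 0.4, 8.0]
gripper_width: 0.0239
gripper_force: 40.0
```

```bash
python3 av.py; python3 - <<'E'
from h import *
a=r.capture('scene');b=r.capture('side');D=r.camera_info('side')
a=cv2.resize(a[180:330,230:400],None,fx=2.3,fy=2.3);b=cv2.resize(b[145:300,115:400],None,fx=1.4,fy=1.4)
h=max(a.shape[0],b.shape[0]);p=lambda x:cv2.copyMakeBorder(x,0,h-x.shape[0],0,0,cv2.BORDER_CONSTANT)
cv2.imwrite('pics/fin.png',np.hstack([p(a),p(b)]))
E
```

```text
23.625 [5.814000e-01 1.770000e-02 8.750000e-02 1.702012e+02] [0.     0.     0.     0.0019] [-2.8  0.8  8. ] 0.023792136108885805
```

View pics/fin.png

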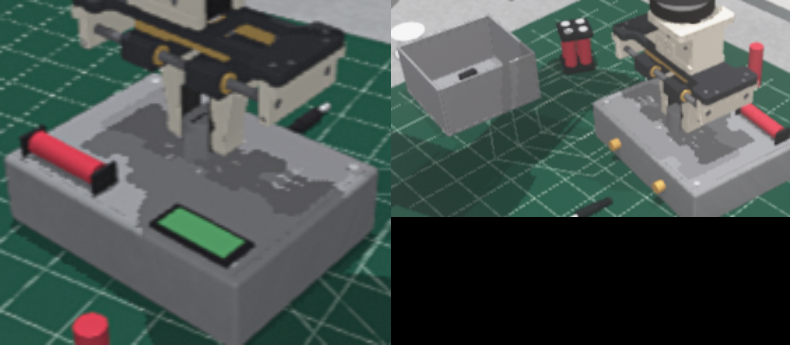

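The panel is clear and an offcut is visible in the bin at (468,73). The knob is on the shaft in the gripper, and 8 N at TCP z = 0.0875 matches the shaft fully down. Handing in.

```bash
python3 -c "
from plant import r
print(r.close_job())"
```

```text
the job is handed in; nothing more can be done
None
```

I handed the job in at about 24 s: both offcuts dropped in the bin (only one is visible in the final view) and the knob held down on the D-shaft at 8 N, consistent with the shaft fully down; the hand-in returned no verdict.

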